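# Hook the tray out from under the guard and bed it on the sprung stop

### The arm

A 7-joint arm with a two-finger parallel gripper is mounted at the origin on a cart in front of the work surface, level with it; the furniture and walls round the work are solid. World frame = base frame: x ahead of the robot, y to its left, z up, the work surface at z = 0. Lengths are in m, angles in rad, forces in N, time in s.
With the tool pointing down it reaches from about 0.425 to 0.875 m from the base axis. Payload 4.7 kg.
Tool frame: the origin (TCP) lies at the very end of the fingers, on their centre line; the grasp point (between the pads) lies 19 mm behind it; z points along the fingers, y is the line along which they close (so a half turn about z gives the same grasp; the last joint's range is limited). The gripper opens to 87 mm and grips with 3 to 60 N. Pads are 19 mm wide; open, the fingers measure 117 mm over their backs; the gripper's body (75 mm by 190 mm) begins 51 mm behind the grasp point.
Start: joints at [1.23, 0.321, -0.07, 1.45, 0.023, 1.371, -0.057], TCP at [0.226, -0.61, 0.223] pointing down, gripper open.
Joint ranges: [-2.86, 2.86], [-0.3, 2.09], [-1.38, 1.24], [0.06, 2.45], [-1.56, 4.7], [0.09, 2.05], [-2.69, 2.69]. Speed limits (rad/s): [2.57, 2.57, 3.14, 3.14, 3.14, 3.14, 3.14].

### API

Orientations are given as a rotation vector (axis times angle).
In Python, from bench import ctrl, get_image, job gives the robot as it stands.
- The arm moves only by the shell command python3 -m crank 'ROWS' [FORCE]. ROWS is JSON, a list that holds one entry, the list of rows, each a list of 5 numbers: the shift along the tool's x, y, z in mm, then the turn about the tool's z in rad, then the closure, from -1 (fully open) to 1 (shut), so that 0 is half open. A call has 1 to 10 rows; each row shifts and turns the commanded pose from where the row before left it, along the tool's axes as they then stand; what a row does not reach is not made up. A row lasts 1/12 s, in which the tool goes at most 41.7 mm and 7.16 degrees, less where a joint would pass 70% of its speed; a pose out of reach is approached as far as the arm can. A call with a gripper value outside its range is refused whole. The fingers move at their own pace and stop on an object; FORCE is the grip in N (left out, the last holds). Time passes only in rows, so rows that do not move let the fingers close. It gives the time, the measured TCP pose, the force, the opening and the grip force at its end, in the units of the state.
- ctrl.get_state(): the state, without advancing time (a new reading comes with each control period).
- get_image(name): name is "scene" or "top" or "wrist"; returns a dict with "pixels" (400x640x3 uint8, red, green, blue), "fx", "fy", "cx", "cy" (pixels), "T" (4x4, takes a point from camera to world coordinates); the wrist camera has in their place "T_tool_cam" (4x4, takes a point from camera to tool coordinates, whose origin is the TCP and whose axes are the flange's). Camera axes: x right, y down, z forward; pixel columns grow to the right and rows downward; lengths in m; the calibration is good to about 2 mm. The wrist camera is an equidistant fisheye: a pixel r from the principal point sees the ray r / f radians off the axis. A picture is of the moment at which its call begins: read the wrist's pose just before it. There is no depth.
- job.close_job(): hands the job in; it is judged then, once.
The state is a dict: "time": time; "joint_positions": joint angles; "qd": joint speeds; "joint_torque": joint torques, N m; "position": TCP position; "tool_rot": TCP orientation; "ft_force": force on the tool from outside, world axes, zero at the start; "torque": the same for the moment, N m; "grip_width": opening from 0.0 (shut) to 1.0 (fully open); "grip_force": force on a finger pad.
Only numpy, scipy, OpenCV 4.12 (cv2) and the standard library are available. Lean on these libraries where they do the work, as an engineer would, in place of code of your own. Each camera call takes 0.05 s, during which the arm holds its last target. There are 200 camera calls.

### The job

Take the hook tool by its handle, reach in under the bar guard with it, hook its prong behind the near wall of the steel tray, and draw the tray along its rails until it bears on the sprung stop pad. Keep it pulled against the pad with roughly 10 N for about a second (less than 6 N does not bed it, more than 15 N on the pad or 22 N on the hook damages it), then unhook without pushing the tray off the pad and stand the hook upright on the bench, clear of guard, stop and tray. Never touch the tray or guard with the hand, keep the angle in the tray, and leave the other things alone.

Things in the scene. Friction and masses are not known exactly. Their poses are not given: they have to be found in the camera images.
- hook: hook tool, 0.25 kg, standing on the bench. Wooden handle 90 (x) x 26 (y) mm on a foot plate 90 x 54 x 4 mm, 46 mm high in all; origin at the centre of the underside, z up. A 10 mm steel rod runs from its front along +x, axis 30 mm above the underside, and bends straight down at x = 185 mm into a 10 mm thick prong ending 1 mm above the underside's plane. Grasp across the 26 mm, over the plate
- hook_prong (a point): the handle-side face of the hook's prong, 180 mm ahead of the handle's centre and 8 mm above the plane of the handle's underside
- tray: open steel tray 120 (x) x 112 (y) x 65 (z) mm, walls and floor 4 mm; origin at the centre of its underside, x along the rails away from the stop, z up. Loose, 0.4 to 0.8 kg, slides on the bench between the rails with about 1.5 mm play each side. It carries a steel angle; the 30 mm behind the near wall are free. Never touch it with the hand
- tray_rim (a point): middle of the top edge of the tray's near wall (the wall towards the stop), 65 mm above the bench, in mid-thickness of the 4 mm wall
- guard: fixed guard over the tray: slide rails and a grid of bars on posts. Origin on the bench, on the centre line at the near end of the rails; x along the rails, away from the robot. Rails 255 mm long, 14 high. Posts 16 mm square at x = 85 and 245, y = +-83 mm; bars' undersides 150 mm above the bench, from x = 80 to 250 mm. Open in front, 150 mm wide between the posts
- stop: fixed stop beam across the near end of the rails, 30 x 130 mm, 34 high; origin at the foot of its rear face, +x along the rails to the tray. A rubber-faced spring pad, 70 mm wide, 11 to 33 mm above the bench, stands on that face; the pad's face is 22 to 46 mm out, by a screw whose setting is not reported (feel for it). It yields 1 mm per 4 N, 7 mm at most
- angle_big: steel angle 99 x 42 x 42 mm lying in the tray; origin at the centre of its underside. It stays in the tray. Dragging the tray with it takes about 3 to 7 N
- layout_bottle: bystander: upright bottle 42 x 42 x 129 mm beside the guard; origin at the centre of its foot; leave it alone
- spanner_13: bystander: combination spanner 179 mm long lying on the bench; origin under its middle; leave it alone
- bolt_m12: bystander: bolt with nut, 68 mm long, lying on the bench; origin under its middle; leave it alone
Not all that is in view belongs to the job. Of the things that look like the tray, take the one that is farthest to the robot's right at the start.

How it is judged:
By the outcome, as a careful person would: the job done as asked, in the order asked, and still so for the second after the job is handed in, with the robot touching nothing.
It also fails if it takes over 72 s, if anything falls off the work surface, if the arm or the gripper's body presses on something with over 40 N, if the wrist force passes 120 N, or if a joint passes its speed limit or range.

## Working session

There is one attempt and no reset: what is moved stays moved. The work goes in short steps, Python scripts to look and compute and a shell command to move; the robot and the scene stay as the last step left them, time stands still between calls to the robot, and variables do not carry over. Pictures are saved under pics/ and viewed, at most 10 in all, crops included, and the job is handed in when it is done.

```bash
mkdir -p pics; ls
cat > h.py <<'E'
import numpy as np,cv2
from bench import ctrl,get_image,job
from scipy.spatial.transform import Rotation as R
def save(name,fn):
    s=ctrl.get_state(); im=get_image(name); cv2.imwrite('pics/'+fn+'.png',im['pixels'][:,:,::-1])
    d={k:v for k,v in im.items() if k!='pixels'}; d['pos']=s['position'];d['rot']=s['tool_rot']
    np.save('pics/'+fn+'.npy',d,allow_pickle=True); return d
def ray(fn,u,v):
    d=np.load('pics/'+fn+'.npy',allow_pickle=True).item()
    x=(u-d['cx'])/d['fx'];y=(v-d['cy'])/d['fy']
    if 'T' in d: T=np.array(d['T']);r=np.array([x,y,1.])
    else:
        W=np.eye(4);W[:3,:3]=R.from_rotvec(d['rot']).as_matrix();W[:3,3]=d['pos'];T=W@np.array(d['T_tool_cam'])
        t=np.hypot(x,y);r=np.array([x/t*np.sin(t),y/t*np.sin(t),np.cos(t)])
    r=T[:3,:3]@r;return T[:3,3],r/np.linalg.norm(r)
def atz(fn,u,v,z=0):
    o,r=ray(fn,u,v);return o+r*(z-o[2])/r[2]
def tri(*obs):
    A=0;b=0
    for f,u,v in obs:
        o,r=ray(f,u,v);P=np.eye(3)-np.outer(r,r);A=A+P;b=b+P@o
    return np.linalg.solve(A,b)
E
python3 - <<'E'
from h import *
print(ctrl.get_state())
for n in('scene','top','wrist'):
    d=save(n,n+'0');print(n,d)
E
```

```text
pics
{'time': 0.0, 'joint_positions': array([ 1.23014055,  0.32180049, -0.07005567,  1.45170175,  0.02260135,
        1.37080179, -0.05690502]), 'qd': array([ 0.00098162, -0.00112433,  0.00010938, -0.0010374 ,  0.00031019,
        0.00123773, -0.00090923]), 'joint_torque': array([ 3.27777025e-04, -4.91289353e+01, -4.03906675e-01, -3.12527668e+01,
       -6.40024804e-02,  4.38906380e-02,  1.99510291e-04]), 'position': array([ 0.22552257, -0.60901667,  0.22146249]), 'tool_rot': array([-3.09045780e+00, -5.53999401e-01,  7.03897690e-04]), 'ft_force': array([-0.07278101, -0.34469694, -0.13289315]), 'torque': array([ 0.04961201, -0.01372729,  0.01542663]), 'grip_force': 0.0, 'grip_width': 0.9978259920637397}
scene {'fx': 362.11787476982335, 'fy': 362.11787476982335, 'cx': 326.91369002724076, 'cy': 198.12575529021737, 'T': array([[ 0.5735181 , -0.59334823,  0.56481401,  0.13667983],
       [-0.81906991, -0.40339497,  0.40791787, -0.35717062],
       [-0.01419421, -0.69657044, -0.717348  ,  0.73443968],
       [ 0.        ,  0.        ,  0.        ,  1.        ]]), 'pos': array([ 0.22552257,
[... 464 characters left out ...]
ay([ 0.22555826, -0.60904361,  0.22148016]), 'rot': array([-3.09052087e+00, -5.54036952e-01,  7.17032426e-04])}
wrist {'fx': 309.70691628693146, 'fy': 309.70691628693146, 'cx': 315.84916347451343, 'cy': 198.66610392467285, 'T_tool_cam': array([[-4.63573851e-04, -9.64074254e-01, -2.65632488e-01,
         7.31222803e-02],
       [ 9.99999642e-01, -6.35124267e-04,  5.59921229e-04,
         1.38656819e-04],
       [-7.08515280e-04, -2.65632133e-01,  9.64074202e-01,
        -1.61574272e-01],
       [ 0.00000000e+00,  0.00000000e+00,  0.00000000e+00,
         1.00000000e+00]]), 'pos': array([ 0.22560977, -0.60906385,  0.221557  ]), 'rot': array([-3.09060088e+00, -5.54162504e-01,  6.01730267e-04])}
```

View pics/scene0.png

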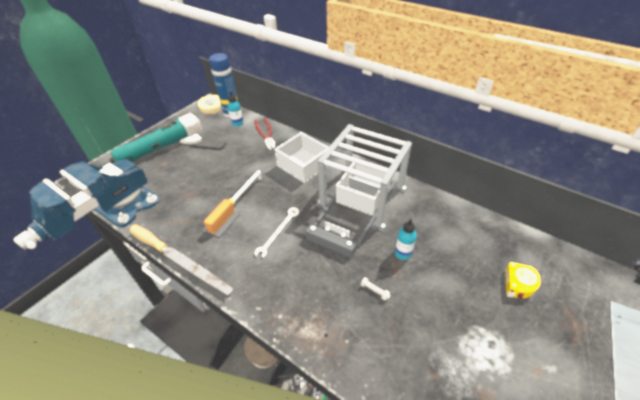

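View pics/top0.png

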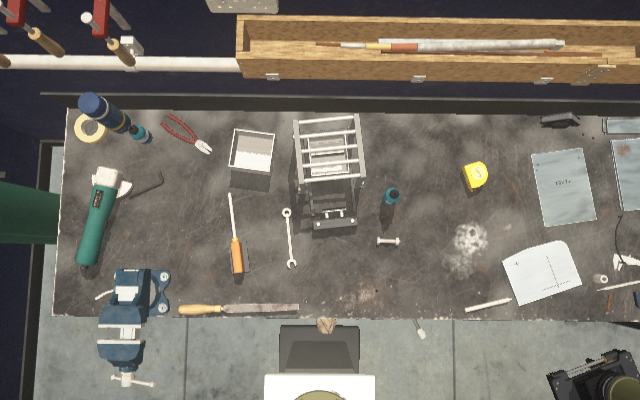

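The top view shows two open trays: (252,150) at left and the one under the guard at (330,150). In the scene view they are at (300,157) and (360,190). The right-most one is under the guard, so that is the tray. The hook candidates are the orange handle with a plate at (237,255) and the wooden-handled file at (205,309); the plate and rod identify the orange one. Next is a close crop to check.

Run:
```python
import cv2,numpy as np
t=cv2.imread('pics/top0.png');s=cv2.imread('pics/scene0.png')
a=cv2.resize(t[105:285,215:415],(640,576),interpolation=cv2.INTER_CUBIC)
cv2.imwrite('pics/c1.png',a)   # 3.2x, off 215,105
b=cv2.resize(s[110:270,190:430],(792,528),interpolation=cv2.INTER_CUBIC)
cv2.imwrite('pics/c2.png',b)   # 3.3x, off 190,110
```

```text
(no output)
```

View pics/c1.png

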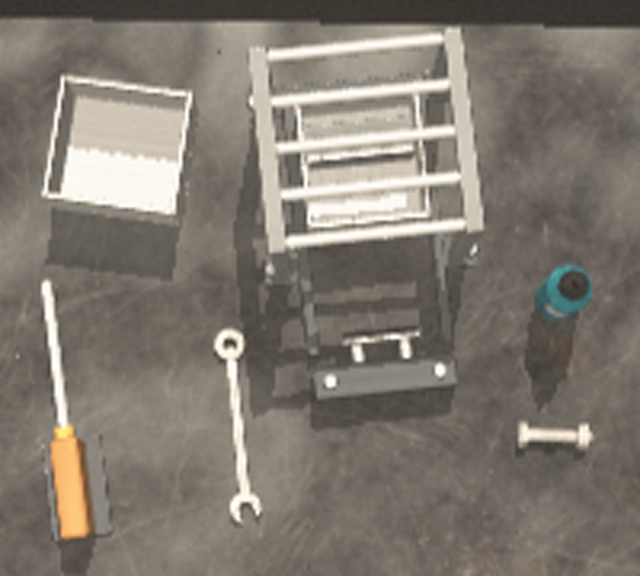

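View pics/c2.png

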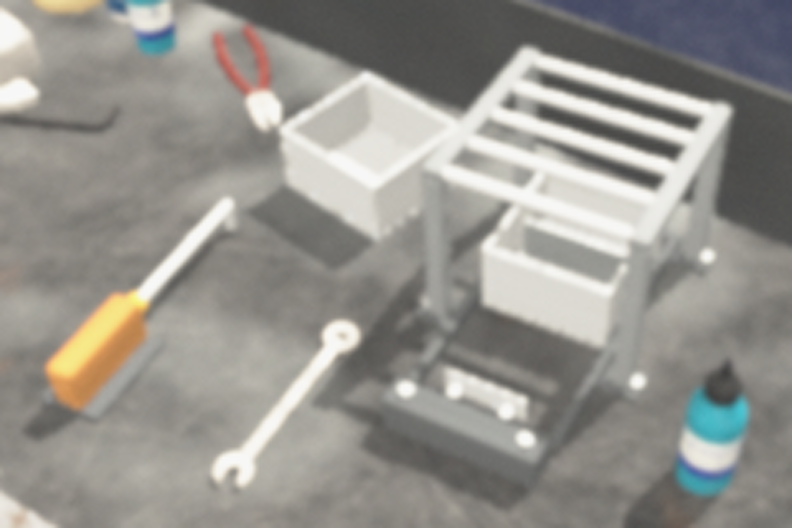

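```bash
cat >> h.py <<'E'
c1=lambda u,v:('top0',215+u/3.2,105+v/3.2)
c2=lambda u,v:('scene0',190+u/3.3,110+v/3.3)
E
python3 - <<'E'
from h import *
np.set_printoptions(precision=4,suppress=True)
def ang(a,b): d=b-a;return np.degrees(np.arctan2(d[1],d[0])),np.linalg.norm(d[:2])
print('rodtip tri',tri(c1(46,283),c2(228,205)))
a=atz(*c1(46,283),.035);b=atz(*c1(65,428),.035);print('rod',a,b,ang(b,a))
H=[atz(*c1(*p),.046) for p in((53,437),(80,432),(60,537),(93,533))];f=(H[0]+H[1])/2;r=(H[2]+H[3])/2;print('handle',(f+r)/2,ang(r,f),H)
print('handle tri f-left',tri(c1(53,437),c2(100,290)))
S=[atz(*c1(*p),.034) for p in((313,376),(452,362),(318,398),(455,385))];print('stop',S,(S[0]+S[1])/2,ang(S[1],S[0]))
P=[atz(*c1(*p),.033) for p in((343,340),(418,334))];print('pad',P,sum(P)/2,ang(P[1],P[0]))
T=[atz(*c1(*p),.065) for p in((308,223),(428,216))];print('tray',T,sum(T)/2,ang(T[1],T[0]))
print('tray tri',tri(c1(308,223),c2(484,243)),tri(c1(428,216),c2(612,310)))
G=[atz(*c1(*p),.155) for p in((282,250),(480,229),(250,47),(460,30))];print('guard',G,ang(G[0],G[2]),ang(G[1],G[3]),(G[0]+G[1])/2)
print('bottle',atz(*c1(555,318),0.02),'sp',atz(*c1(243,510)),atz(*c1(230,345)),'othertray',[atz(*c1(*p),.065) for p in((45,195),(178,214))])
E
```

```text
rodtip tri [0.6684 0.27   0.028 ]
rod [0.6679 0.2684 0.035 ] [0.5362 0.2469 0.035 ] (np.float64(9.26619005174768), np.float64(0.1333945983086329))
handle [0.4858 0.2376 0.046 ] (np.float64(7.48680421164377), np.float64(0.08962607210539685)) [array([0.5278, 0.2554, 0.046 ]), array([0.5326, 0.2314, 0.046 ]), array([0.4394, 0.2463, 0.046 ]), array([0.4432, 0.2172, 0.046 ])]
handle tri f-left [0.5216 0.2589 0.0526]
stop [array([0.5858, 0.0236, 0.034 ]), array([ 0.6001, -0.1027,  0.034 ]), array([0.5659, 0.0188, 0.034 ]), array([ 0.5791, -0.1055,  0.034 ])] [ 0.593  -0.0396  0.034 ] (np.float64(96.41618837569197), np.float64(0.1271733900328574))
pad [array([ 0.6191, -0.0033,  0.033 ]), array([ 0.6254, -0.0717,  0.033 ])] [ 0.6222 -0.0375  0.033 ] (np.float64(95.26288601631532), np.float64(0.06869887868181936))
tray [array([0.7214, 0.0296, 0.065 ]), array([ 0.7292, -0.0783,  0.065 ])] [ 0.7253 -0.0243  0.065 ] (np.float64(94.10376028303406), np.float64(0.10810744588894478))
tray tri [0.7203 0.0302 0.0686] [ 0.7334 -0.0806  0.044 ]
guard [array([0.6837, 0.0495, 0.155 ]), array([ 0.7035, -0.1162,  0.155 ]), array([0.8573, 0.0793, 0.155 ]), array([ 0.8746, -0.099 ,  0.155 ])] (np.float64(9.761318013844074), np.float64(0.176180286051927)) (np.float64(5.7449856802645725), np.float64(0.17197691120275133)) [ 0.6936 -0.0334  0.155 ]
bottle [ 0.6429 -0.199   0.02  ] sp [0.4636 0.0869 0.    ] [0.6159 0.1018 0.    ] othertray [array([0.7439, 0.2661, 0.065 ]), array([0.7281, 0.1464, 0.065 ])]
```

```bash
python3 -m crank '[[[0,0,0,0.103,-1],[0,0,0,0.103,-1],[26,-30.5,0,0,-1],[26,-30.5,0,0,-1],[26,-30.5,0,0,-1],[26,-30.5,0,0,-1],[26,-30.5,0,0,-1],[26,-30.5,0,0,-1],[26,-30.5,0,0,-1],[26,-30.5,0,0,-1]]]' 40
python3 -m crank '[[[26,-30.5,0,0,-1],[26,-30.5,0,0,-1],[26,-30.5,0,0,-1],[26,-30.5,0,0,-1],[6,-39,0,0,-1],[6,-39,0,0,-1],[6,-39,0,0,-1],[6,-39,0,0,-1],[6,-39,0,0,-1],[6,-39,0,0,-1]]]'
python3 -m crank '[[[6,-39,0,0,-1],[6,-39,0,0,-1],[6,-39,0,0,-1],[6,-39,0,0,-1],[6,-39,0,0,-1],[0,0,0,0,-1],[0,0,0,0,-1],[0,0,0,0,-1]]]'
cat >> h.py <<'E'
def go(xyz,yawdeg=None):
    s=ctrl.get_state();M=R.from_rotvec(s['tool_rot']).as_matrix();p=s['position']
    print('pos',p,'yaw',np.degrees(np.arctan2(M[1,0],M[0,0])),'toolz',M[:,2],'t',s['time'])
    print('tool shift mm',(M.T@(np.array(xyz)-p)*1000).round(1))
    if yawdeg is not None: 
        y=np.arctan2(M[1,0],M[0,0]);t=-(np.radians(yawdeg)-y);print('turn rad',t)
        c,sn=np.cos(np.radians(yawdeg)),np.sin(np.radians(yawdeg));N=np.array([[c,sn,0],[sn,-c,0],[0,0,-1.]])
        print('after turn shift',(N.T@(np.array(xyz)-p)*1000).round(1))
E
python3 - <<'E'
from h import *
save('wrist','w1');go((.483,.239,.12),8.5)
E
```

```text
time: 0.98
position: [0.3958, -0.3355, 0.2225]
tool_rot: [3.133, 0.233, -0.0]
ft_force: [0.7, -0.1, -0.2]
grip_width: 0.997
grip_force: 0.0
time: 1.82
position: [0.4804, 0.0372, 0.2225]
tool_rot: [3.132, 0.233, 0.0]
ft_force: [0.6, 0.5, -0.3]
grip_width: 0.999
grip_force: 0.0
time: 2.48
position: [0.4816, 0.2321, 0.2221]
tool_rot: [3.132, 0.234, -0.001]
ft_force: [-0.1, -1.0, -1.2]
grip_width: 0.999
grip_force: 0.0
pos [0.48199601 0.23121357 0.22210776] yaw 8.43064353428198 toolz [-5.47037844e-04 -1.19607249e-03 -9.99999135e-01] t 2.5333
tool shift mm [  2.2  -7.7 102.1]
turn rad -0.0012104986843260168
after turn shift [  2.1  -7.6 102.1]
```

View pics/w1.png

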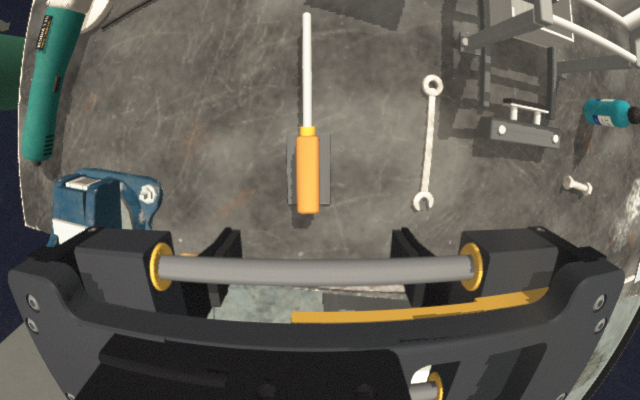

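The wrist view shows the orange handle's top from (297–318,136) to (299–319,213), its foot plate around it, and the rod tip at (306,13). The stop's screws are at (502,130) and (556,139).

Run:
```python
from h import *
np.set_printoptions(precision=4,suppress=True)
print('fl',tri(('w1',297,137),c1(53,437)),'rr',tri(('w1',319,213),c1(93,533)),'tip',tri(('w1',306.5,14),c1(46,283)))
H=[atz('w1',*p,.046) for p in((297,136),(318,136),(299,213),(319.5,213))];f=(H[0]+H[1])/2;r=(H[2]+H[3])/2
print(f,r,(f+r)/2,np.degrees(np.arctan2(*(f-r)[1::-1])),np.linalg.norm(f-r))
for z in(.03,.035):t=atz('w1',306.5,14,z);print(t,np.degrees(np.arctan2(*(t-(f+r)/2)[1::-1])),np.linalg.norm((t-(f+r)/2)[:2]))
print('screws',atz('w1',502,130,.034),atz('w1',556,139,.034),'pad',atz('w1',505,101,.033),atz('w1',549,109,.033))
go((*((f+r)/2)[:2],.012))
```

```text
fl [0.5272 0.2595 0.0275] rr [0.4417 0.2207 0.0309] tip [0.6683 0.2692 0.0363]
[0.5304 0.2482 0.046 ] [0.4439 0.2338 0.046 ] [0.4871 0.241  0.046 ] 9.492487647910906 0.08765188711837964
[0.6711 0.2708 0.03  ] 9.21202622678521 0.1863786633599122
[0.6694 0.2704 0.035 ] 9.17416385944416 0.18468250483185694
screws [0.5833 0.0073 0.034 ] [ 0.5951 -0.094   0.034 ] pad [0.6213 0.0094 0.033 ] [ 0.6326 -0.0706  0.033 ]
pos [0.482  0.2312 0.2221] yaw 8.43064353428198 toolz [-0.0005 -0.0012 -1.    ] t 2.5333
tool shift mm [  6.7  -9.2 210.1]
```

```bash
python3 -m crank '[[[5.5,-9,20,-0.01,-1],[0,0,35,0,-1],[0,0,35,0,-1],[0,0,35,0,-1],[0,0,35,0,-1],[0,0,25,0,-1],[0,0,15,0,-1],[0,0,11,0,-1],[0,0,0,0,-1],[0,0,0,0,-1]]]'
python3 -m crank '[[[0,0,0,0,1],[0,0,0,0,1],[0,0,0,0,1],[0,0,0,0,1],[0,0,0,0,1],[0,0,0,0,1],[0,0,0,0,1],[0,0,0,0,1]]]' 45
```

```text
time: 3.37
position: [0.4863, 0.2414, 0.0117]
tool_rot: [3.131, 0.246, -0.0]
ft_force: [0.2, 1.4, 0.5]
grip_width: 1.001
grip_force: 0.0
time: 4.03
position: [0.4858, 0.2424, 0.0115]
tool_rot: [3.132, 0.249, 0.0]
ft_force: [0.4, 0.7, -0.2]
grip_width: 0.481
grip_force: 0.0
```

```bash
python3 -m crank '[[[0,0,0,0,1],[0,0,0,0,1],[0,0,0,0,1],[0,0,0,0,1],[0,0,0,0,1],[0,0,0,0,1]]]' 45
```

```text
time: 4.53
position: [0.4858, 0.2424, 0.0115]
tool_rot: [3.132, 0.249, -0.0]
ft_force: [-0.2, 0.5, -0.6]
grip_width: 0.294
grip_force: 45.0
```

```bash
python3 -m crank '[[[0,0,-10,0,1],[0,0,-25,0,1],[0,0,-25,0,1],[-15,0,-25,0,1],[-20,0,0,0,1],[-10,0,0,0,1],[-4,20,0,0,1],[-5,32,0,0,1],[-5,32,0,0,1],[-5,32,0,0,1]]]'
python3 -m crank '[[[-5,32,0,0,1],[-5,32,0,0,1],[-5,32,0,0,1],[-5,32,0,0,1],[-5,28,0,0,1],[-3,15,0,0,1],[0,0,0,0.045,1],[0,0,0,0,1],[0,0,0,0,1],[0,0,0,0,1]]]'
python3 - <<'E'
from h import *
save('wrist','w2');go((.445,-.055,.0965),6.5);print(ctrl.get_state()['ft_force'])
E
```

```text
time: 5.37
position: [0.4398, 0.1163, 0.0959]
tool_rot: [3.131, 0.251, -0.002]
ft_force: [0.9, -0.5, -2.2]
grip_width: 0.294
grip_force: 45.0
time: 6.2
position: [0.44, -0.0547, 0.0962]
tool_rot: [-3.136, -0.182, 0.001]
ft_force: [-0.1, 0.1, -2.8]
grip_width: 0.291
grip_force: 45.0
pos [ 0.44016293 -0.05464557  0.09630029] yaw 6.6624925945329725 toolz [-5.73360864e-04  9.91477802e-05 -9.99999831e-01] t 6.25
tool shift mm [ 4.8  0.9 -0.2]
turn rad 0.002836030784708496
after turn shift [ 4.8  0.9 -0.2]
[ 0.55481173  0.29494925 -2.17672677]
```

View pics/w2.png

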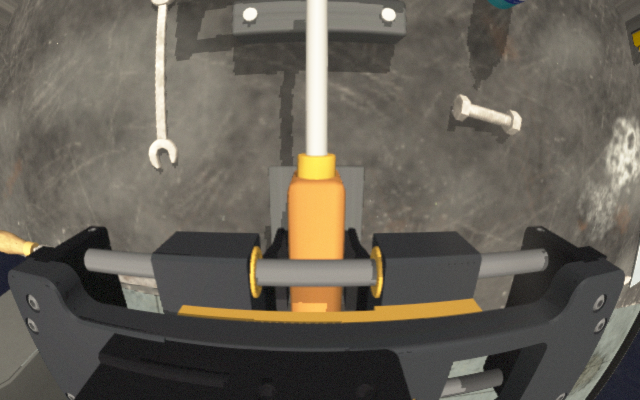

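The hook is held square. The rod (column 317) lies midway between the stop's screws at (250,15) and (388,15), so yaw and lateral position match the rails.

Run:
```python
from h import *
np.set_printoptions(precision=4,suppress=True)
a=atz('w2',250,15,.036);b=atz('w2',388,15,.036);print(a,b,(a+b)/2,np.degrees(np.arctan2(*(b-a)[1::-1]))+90)
a=atz(*c1(330,382),.036);b=atz(*c1(440,370),.036);print(a,b,(a+b)/2,np.degrees(np.arctan2(*(b-a)[1::-1]))+90)
d=np.load('pics/scene0.npy',allow_pickle=True).item();T=np.linalg.inv(d['T'])
def pj(p):q=T@[*p,1];return d['fx']*q[0]/q[2]+d['cx'],d['fy']*q[1]/q[2]+d['cy']
print('tray near top, scene tri with top mid',tri(c1(368,219.5),c2(549,278)))
```

```text
[0.5832 0.0097 0.036 ] [ 0.5952 -0.0894  0.036 ] [ 0.5892 -0.0399  0.036 ] 6.8832200366788925
[0.5805 0.0081 0.036 ] [ 0.5925 -0.0917  0.036 ] [ 0.5865 -0.0418  0.036 ] 6.88427624492715
tray near top, scene tri with top mid [ 0.7278 -0.0254  0.0533]
```

```bash
python3 -m crank '[[[10,1,0,-0.002,1],[22,2,0,0,1],[25,0,0,0,1],[25,0,0,0,1],[20,0,0,0,1],[12,0,0,0,1],[8,0,0,0,1],[0,0,0,0,1],[0,0,0,0,1]]]'
python3 - <<'E'
from h import *
save('scene','s3');save('top','t3');go((.5617,-.044,.0965),6.8);
s=cv2.imread('pics/s3.png');t=cv2.imread('pics/t3.png')
a=cv2.resize(t[120:240,270:390],(400,400),interpolation=2);b=cv2.resize(s[110:260,280:430],(400,400),interpolation=2)
cv2.imwrite('pics/c3.png',np.hstack([a,b]))
E
```

```text
time: 7.0
position: [0.5617, -0.044, 0.0961]
tool_rot: [-3.136, -0.183, 0.002]
ft_force: [0.2, 0.1, -1.9]
grip_width: 0.297
grip_force: 45.0
pos [ 0.56103061 -0.04449492  0.09626793] yaw 6.643440334885812 toolz [-1.16148557e-03 -4.57615410e-04 -9.99999221e-01] t 7.1
tool shift mm [ 0.7 -0.4 -0.2]
turn rad -0.0027324816320622725
after turn shift [ 0.7 -0.4 -0.2]
```

View pics/c3.png

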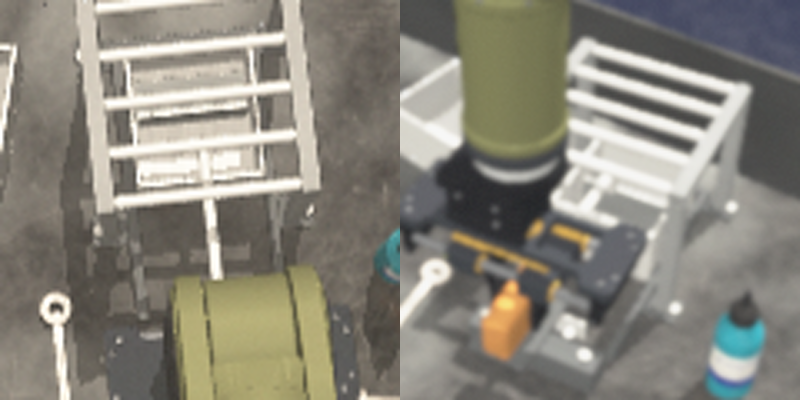

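Run:
```python
from h import *
for v in (148,152): print(v,atz('t3',270+207/3.333,120+v/3.333,.12))
print('wall outer',atz('t3',270+200/3.333,120+183/3.333,.065), 'angle near face', atz('t3',270+200/3.333,120+153/3.333,.045))
```

```text
148 [ 0.74197781 -0.02860863  0.12      ]
152 [ 0.73861317 -0.02863829  0.12      ]
wall outer [ 0.72148132 -0.02435478  0.065     ] angle near face [ 0.7513761  -0.02457206  0.045     ]
```

```bash
python3 -m crank '[[[0,0,8,0,1],[0,0,8,0,1],[0,0,8,0,1],[0,0,0,0,1],[0,0,0,0,1]]]'
python3 -m crank '[[[0,0,5,0,1],[0,0,5,0,1],[0,0,5,0,1],[0,0,0,0,1],[0,0,0,0,1]]]'
```

```text
time: 7.52
position: [0.5609, -0.0445, 0.0715]
tool_rot: [-3.136, -0.182, 0.003]
ft_force: [0.3, 0.8, -4.0]
grip_width: 0.294
grip_force: 45.0
time: 7.93
position: [0.5616, -0.0444, 0.057]
tool_rot: [-3.136, -0.182, 0.001]
ft_force: [0.5, 0.0, -2.7]
grip_width: 0.298
grip_force: 45.0
```

```bash
for i in 1; do python3 -m crank '[[[-3,0,0,0,1],[-3,0,0,0,1],[0,0,0,0,1]]]'; python3 -m crank '[[[-2,0,0,0,1],[-2,0,0,0,1],[0,0,0,0,1]]]';python3 -m crank '[[[-2,0,0,0,1],[-2,0,0,0,1],[0,0,0,0,1]]]';python3 -m crank '[[[-2,0,0,0,1],[-2,0,0,0,1],[0,0,0,0,1]]]';done | grep -v -e tool_rot -e grip
```

```text
time: 8.18
position: [0.5553, -0.0453, 0.0576]
ft_force: [-0.6, 0.7, -2.8]
time: 8.43
position: [0.5517, -0.0457, 0.0577]
ft_force: [-0.7, 0.1, -2.5]
time: 8.68
position: [0.5493, -0.0458, 0.058]
ft_force: [4.7, -0.0, -5.7]
time: 8.93
position: [0.5451, -0.0463, 0.058]
ft_force: [5.0, -0.1, -4.0]
```

```bash
python3 -m crank '[[[-3,0,0,0,1],[-4,0,0,0,1],[-4,0,0,0,1],[-4,0,0,0,1],[-4,0,0,0,1],[-4,0,0,0,1],[-4,0,0,0,1],[-4,0,0,0,1]]]'; python3 -m crank '[[[-4,0,0,0,1],[-4,0,0,0,1],[-4,0,0,0,1],[-4,0,0,0,1],[-3,0,0,0,1],[-3,0,0,0,1],[-2,0,0,0,1],[0,0,0,0,1]]]'; python3 -m crank '[[[-1,0,0,0,1],[-1,0,0,0,1],[-1,0,0,0,1]]]'
```

```text
time: 9.6
position: [0.5145, -0.0498, 0.058]
tool_rot: [-3.136, -0.182, -0.005]
ft_force: [5.7, 0.4, -4.5]
grip_width: 0.295
grip_force: 45.0
time: 10.27
position: [0.49, -0.0527, 0.0579]
tool_rot: [3.136, 0.182, 0.003]
ft_force: [4.4, 1.6, -3.8]
grip_width: 0.294
grip_force: 45.0
time: 10.52
position: [0.4876, -0.053, 0.058]
tool_rot: [3.136, 0.182, 0.004]
ft_force: [5.4, 0.8, -4.1]
grip_width: 0.295
grip_force: 45.0
```

```bash
(python3 -m crank '[[[-2,0,0,0,1],[-2,0,0,0,1],[-2,0,0,0,1],[-1,0,0,0,1]]]'; python3 -m crank '[[[-1,0,0,0,1],[-1,0,0,0,1],[-1,0,0,0,1]]]'; python3 -m crank '[[[-1,0,0,0,1],[-1,0,0,0,1],[-1,0,0,0,1]]]') | grep -v -e rot -e grip
```

```text
time: 10.85
position: [0.4805, -0.0538, 0.058]
ft_force: [5.7, 0.3, -3.2]
time: 11.1
position: [0.4777, -0.0541, 0.058]
ft_force: [4.8, 1.1, -3.7]
time: 11.35
position: [0.4747, -0.0545, 0.058]
ft_force: [4.6, 0.8, -3.6]
```

```bash
(python3 -m crank '[[[-1,0,0,0,1],[-1,0,0,0,1]]]'; python3 -m crank '[[[-1,0,0,0,1],[-1,0,0,0,1]]]'; python3 -m crank '[[[-1,0,0,0,1],[-1,0,0,0,1]]]') | grep -v -e rot -e grip
```

```text
time: 11.52
position: [0.4727, -0.0547, 0.058]
ft_force: [5.2, 0.9, -3.9]
time: 11.68
position: [0.4707, -0.0549, 0.058]
ft_force: [5.1, 1.6, -3.8]
time: 11.85
position: [0.4687, -0.0551, 0.058]
ft_force: [5.1, 0.7, -3.7]
```

```bash
(python3 -m crank '[[[-1,0,0,0,1],[-1,0,0,0,1]]]'; python3 -m crank '[[[-1,0,0,0,1],[-1,0,0,0,1]]]'; python3 -m crank '[[[-1,0,0,0,1],[-1,0,0,0,1]]]') | grep -v -e rot -e grip
```

```text
time: 12.02
position: [0.4668, -0.0554, 0.058]
ft_force: [4.8, 1.4, -4.1]
time: 12.18
position: [0.4648, -0.0556, 0.058]
ft_force: [5.0, 0.4, -3.2]
time: 12.35
position: [0.4628, -0.0559, 0.058]
ft_force: [5.6, 0.2, -4.8]
```

```bash
(python3 -m crank '[[[-1,0,0,0,1],[-1,0,0,0,1]]]'; python3 -m crank '[[[-1,0,0,0,1],[-1,0,0,0,1]]]') | grep -v -e rot -e grip
```

```text
time: 12.52
position: [0.4608, -0.0561, 0.058]
ft_force: [6.1, 0.4, -4.1]
time: 12.68
position: [0.4588, -0.0563, 0.058]
ft_force: [6.0, 0.6, -4.0]
```

```bash
(python3 -m crank '[[[-1,0,0,0,1]]]'; python3 -m crank '[[[-1,0,0,0,1]]]';python3 -m crank '[[[-1,0,0,0,1]]]') | grep -v -e rot -e grip
```

```text
time: 12.77
position: [0.4581, -0.0564, 0.0581]
ft_force: [6.7, 1.7, -3.7]
time: 12.85
position: [0.4576, -0.0565, 0.0582]
ft_force: [7.8, 0.9, -4.7]
time: 12.93
position: [0.457, -0.0566, 0.0583]
ft_force: [8.6, 2.3, -5.0]
```

```bash
(python3 -m crank '[[[-1,0,0,0,1]]]'; python3 -m crank '[[[-1,0,0,0,1]]]';python3 -m crank '[[[0,0,0,0,1]]]') | grep -v -e rot -e grip
```

```text
time: 13.02
position: [0.4563, -0.0566, 0.0584]
ft_force: [9.2, 0.5, -5.3]
time: 13.1
position: [0.4559, -0.0567, 0.0586]
ft_force: [11.1, 0.6, -6.5]
time: 13.18
position: [0.4559, -0.0567, 0.0586]
ft_force: [9.1, 2.0, -6.1]
```

```bash
(python3 -m crank '[[[-1,0,0,0,1]]]'; python3 -m crank '[[[-1,0,0,0,1]]]';python3 -m crank '[[[0,0,0,0,1]]]';python3 -m crank '[[[0,0,0,0,1]]]') | grep -v -e rot -e grip
```

```text
time: 13.27
position: [0.4556, -0.0567, 0.0588]
ft_force: [12.7, 1.1, -6.5]
time: 13.35
position: [0.4552, -0.0568, 0.059]
ft_force: [13.8, 1.6, -6.6]
time: 13.43
position: [0.4552, -0.0568, 0.059]
ft_force: [12.1, 0.5, -6.5]
time: 13.52
position: [0.4552, -0.0568, 0.059]
ft_force: [13.5, 1.9, -6.3]
```

```bash
(python3 -m crank '[[[-1,0,0,0,1]]]'; python3 -m crank '[[[-0.5,0,0,0,1],[0,0,0,0,1]]]';python3 -m crank '[[[0,0,0,0,1],[0,0,0,0,1]]]';python3 -m crank '[[[0,0,0,0,1],[0,0,0,0,1]]]') | grep -v -e rot -e grip
```

```text
time: 13.6
position: [0.4549, -0.0569, 0.0592]
ft_force: [15.7, 0.8, -6.3]
time: 13.77
position: [0.4548, -0.0569, 0.0595]
ft_force: [14.9, 1.4, -6.1]
time: 13.93
position: [0.4548, -0.0569, 0.0595]
ft_force: [13.9, -0.1, -6.2]
time: 14.1
position: [0.4548, -0.0569, 0.0594]
ft_force: [13.9, 2.1, -6.4]
```

```bash
(python3 -m crank '[[[-0.3,0,0,0,1],[0,0,0,0,1],[0,0,0,0,1]]]'; python3 -m crank '[[[0,0,0,0,1],[0,0,0,0,1],[0,0,0,0,1],[0,0,0,0,1],[0,0,0,0,1]]]';python3 -m crank '[[[0,0,0,0,1],[0,0,0,0,1],[0,0,0,0,1],[0,0,0,0,1]]]';python3 -m crank '[[[0,0,0,0,1],[0,0,0,0,1],[0,0,0,0,1]]]') | grep -v -e grip
```

```text
time: 14.35
position: [0.4547, -0.0569, 0.0596]
tool_rot: [3.136, 0.183, 0.019]
ft_force: [14.0, 1.5, -6.4]
time: 14.77
position: [0.4547, -0.0569, 0.0596]
tool_rot: [3.136, 0.183, 0.019]
ft_force: [15.6, 1.7, -6.9]
time: 15.1
position: [0.4547, -0.0569, 0.0595]
tool_rot: [3.136, 0.183, 0.019]
ft_force: [13.7, 0.5, -6.5]
time: 15.35
position: [0.4548, -0.0569, 0.0596]
tool_rot: [3.136, 0.183, 0.019]
ft_force: [15.0, 1.0, -6.0]
```

```bash
(python3 -m crank '[[[1,0,0,0,1],[1,0,0,0,1],[1,0,0,0,1],[1,0,0,0,1]]]'; python3 -m crank '[[[1,0,0,0,1],[1,0,0,0,1],[1,0,0,0,1],[1,0,0,0,1],[0,0,0,0,1]]]';python3 -m crank '[[[1,0,0,0,1],[1,0,0,0,1],[1,0,0,0,1],[1,0,0,0,1],[0,0,0,0,1]]]') | grep -v -e grip
```

```text
time: 15.68
position: [0.4554, -0.0569, 0.0586]
tool_rot: [3.136, 0.182, 0.008]
ft_force: [4.8, 1.4, -2.0]
time: 16.1
position: [0.4563, -0.0567, 0.0572]
tool_rot: [-3.136, -0.182, 0.002]
ft_force: [1.8, -0.9, -1.5]
time: 16.52
position: [0.4604, -0.0562, 0.0572]
tool_rot: [-3.136, -0.182, 0.002]
ft_force: [0.5, 0.2, -2.8]
```

```bash
(python3 -m crank '[[[2,0,0,0,1],[1,0,0,0,1],[0,0,0,0,1]]]'; python3 -m crank '[[[0,0,-4,0,1],[0,0,-6,0,1],[0,0,-6,0,1],[0,0,-6,0,1]]]';python3 -m crank '[[[0,0,-8,0,1],[0,0,-8,0,1],[0,0,-2,0,1],[0,0,0,0,1],[0,0,0,0,1]]]') | grep -v -e grip
python3 - <<'E'
from h import *
save('scene','s4');save('top','t4')
s=cv2.imread('pics/s4.png');t=cv2.imread('pics/t4.png')
a=cv2.resize(t[120:240,270:390],(400,400),interpolation=2);b=cv2.resize(s[110:260,280:430],(400,400),interpolation=2)
cv2.imwrite('pics/c4.png',np.hstack([a,b]))
E
```

```text
time: 16.77
position: [0.464, -0.0558, 0.0575]
tool_rot: [-3.136, -0.182, -0.0]
ft_force: [0.2, -0.2, -2.6]
time: 17.1
position: [0.464, -0.0558, 0.0804]
tool_rot: [3.136, 0.182, 0.001]
ft_force: [1.0, 0.0, -2.1]
time: 17.52
position: [0.4638, -0.0559, 0.0977]
tool_rot: [3.136, 0.182, 0.0]
ft_force: [-0.6, -0.3, -2.7]
```

View pics/c4.png

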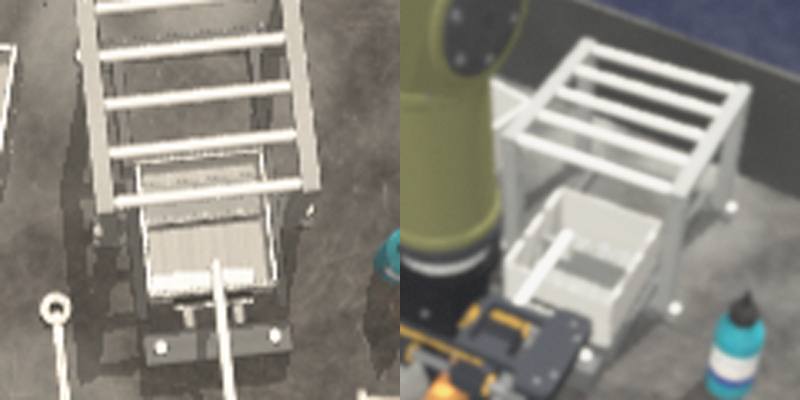

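The tray sits on the stop pad, with its near wall at about (205,290) in the top crop. The angle is still inside, and the prong is lifted clear above it. Now I take the hook back to its old place.

```bash
(python3 -m crank '[[[-8,0,0,0,1],[-12,0,0,0,1],[-4,0,0,0,1],[4,-20,0,0,1],[4,-32,0,0,1],[4,-32,0,0,1],[4,-32,0,0,1],[4,-32,0,0,1],[4,-32,0,0,1],[4,-32,0,0,1]]]'; python3 -m crank '[[[4,-32,0,0,1],[4,-32,0,0,1],[10,-18,0,0,1],[20,0,0,0,1],[12,0,0,-0.04,1],[4,0,20,0,1],[0,0,30,0,1],[0,0,15,0,1],[0,0,0,0,1],[0,0,0,0,1]]]') | grep -v -e grip
python3 - <<'E'
from h import *
save('scene','s5');go((.4858,.2424,.0115),8.9)
s=cv2.imread('pics/s5.png');b=cv2.resize(s[130:260,170:350],(792,572),interpolation=2)
cv2.imwrite('pics/c5.png',b)
E
```

```text
time: 18.45
position: [0.4428, 0.1564, 0.0975]
tool_rot: [3.136, 0.181, 0.001]
ft_force: [0.4, -0.0, -2.1]
time: 19.28
position: [0.4866, 0.2427, 0.0318]
tool_rot: [3.132, 0.244, -0.004]
ft_force: [-0.2, 0.1, -2.3]
pos [0.4876451  0.24328729 0.03307058] yaw 8.928254077376668 toolz [ 3.85535515e-04  3.68161636e-04 -9.99999858e-01] t 19.3333
tool shift mm [-2.   0.6 21.6]
turn rad 0.0004931266773360865
after turn shift [-2.   0.6 21.6]
```

View pics/c5.png

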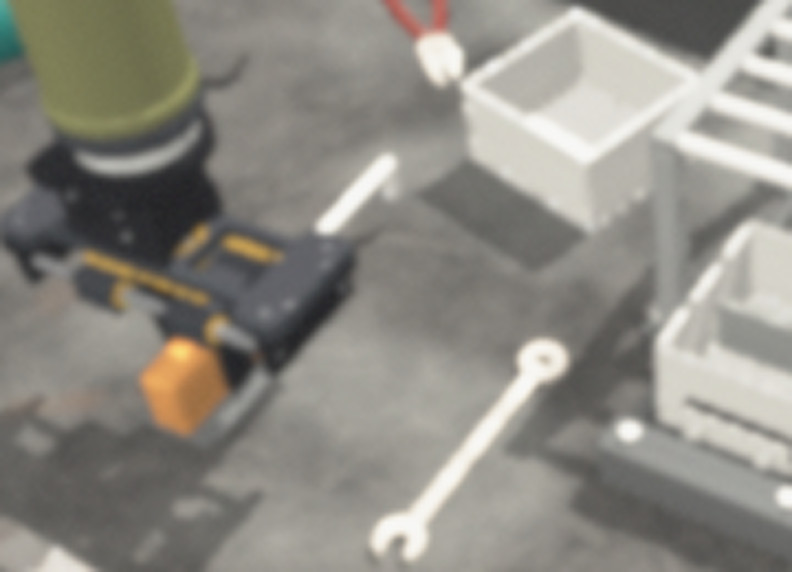

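The hook hangs level over its old spot, with the prong at (392,190) in the crop and the ground below clear. Lowering gently.

```bash
(python3 -m crank '[[[0,0,8,0,1],[0,0,6,0,1],[0,0,3,0,1],[0,0,0,0,1],[0,0,0,0,1]]]'; python3 -m crank '[[[0,0,1,0,1],[0,0,1,0,1],[0,0,0,0,1]]]';python3 -m crank '[[[0,0,1,0,1],[0,0,0,0,1],[0,0,0,0,1]]]') | grep -v -e grip
```

```text
time: 19.75
position: [0.4874, 0.243, 0.0155]
tool_rot: [3.132, 0.244, -0.0]
ft_force: [-0.6, -0.2, -2.0]
time: 20.0
position: [0.4874, 0.243, 0.0135]
tool_rot: [3.132, 0.245, 0.0]
ft_force: [0.1, -0.8, -2.3]
time: 20.25
position: [0.4875, 0.2432, 0.0126]
tool_rot: [-3.132, -0.245, -0.0]
ft_force: [0.0, 0.6, -1.4]
```

```bash
(python3 -m crank '[[[0,0,0.6,0,1],[0,0,0.5,0,1],[0,0,0,0,1]]]'; python3 -m crank '[[[0,0,0,0,0],[0,0,0,0,0],[0,0,0,0,-0.2],[0,0,0,0,-0.2],[0,0,0,0,-0.2],[0,0,0,0,-0.2],[0,0,0,0,-0.2],[0,0,0,0,-0.2]]]';python3 -m crank '[[[0,0,-4,0,-0.2],[0,0,-15,0,-0.2],[0,0,-30,0,-0.2],[0,0,-40,0,-0.2],[0,0,-40,0,-0.2],[0,0,-40,0,-0.2],[0,0,-20,0,-0.2],[0,0,0,0,-0.2],[0,0,0,0,-0.2]]]')
python3 - <<'E'
from h import *
save('wrist','w6')
save('top','t6');t=cv2.imread('pics/t6.png');w=cv2.imread('pics/w6.png')
b=cv2.resize(t[105:285,215:415],(440,396),interpolation=2);a=cv2.resize(w[:240,200:440],(360,360),interpolation=2)
a=cv2.copyMakeBorder(a,0,36,0,0,0);cv2.imwrite('pics/c6.png',np.hstack([a,b]))
E
```

```text
time: 20.5
position: [0.4875, 0.2432, 0.0118]
tool_rot: [3.132, 0.245, 0.0]
ft_force: [-1.7, -0.8, 1.5]
grip_width: 0.295
grip_force: 45.0
time: 21.17
position: [0.4874, 0.2431, 0.0114]
tool_rot: [3.132, 0.245, -0.0]
ft_force: [0.5, -0.7, -0.3]
grip_width: 0.599
grip_force: 0.0
time: 21.92
position: [0.4881, 0.2434, 0.2018]
tool_rot: [-3.132, -0.244, -0.005]
ft_force: [0.7, -0.1, 0.5]
grip_width: 0.602
grip_force: 0.0
```

View pics/c6.png

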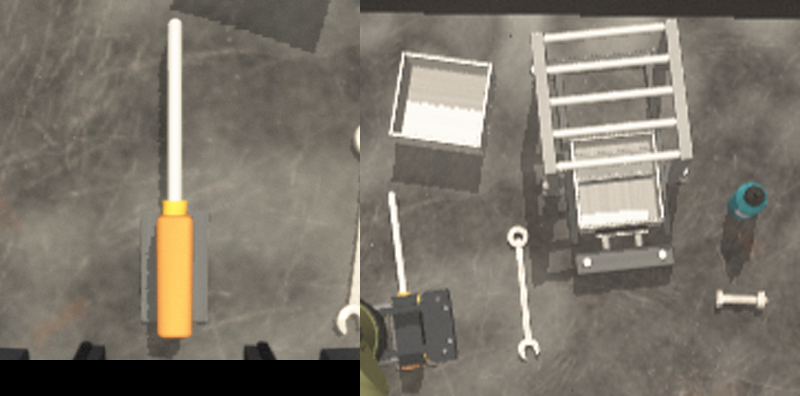

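The hook stands upright, the tray is on the pad with the angle inside, and the bystanders have not moved.

```bash
python3 -c "
from bench import job
print(job.close_job())"
```

```text
the job is handed in; nothing more can be done
None
```

The job is handed in at about 22 s of robot time: the tray was drawn onto the stop pad and held about 1.5 s with roughly 14.5 N on the hook (about 9 N on the pad, estimated by subtracting about 5 N of measured drag), then unhooked with the tray still at the pad and the angle inside, and the hook stood upright clear of everything.

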